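# Unpin the stock case and take off its lid

## Robot

A 6-joint arm with a two-finger parallel gripper is mounted at the origin on a cart in front of the work surface, level with it; the furniture and walls round the work are solid. World frame = base frame: x ahead of the robot, y to its left, z up, the work surface at z = 0. Lengths are in m, angles in rad, forces in N, time in s.
With the tool pointing down it reaches from about 0.3 to 0.75 m from the base axis. Payload 8.5 kg.
Tool frame: the origin (TCP) lies on the centre line of the jaws, within the pads' length; the fingertips stand 22 mm ahead of it and the grasp point (between the pads) lies 3 mm ahead of it; z points along the fingers, y is the line along which they close (so a half turn about z gives the same grasp; the last joint's range is limited). The gripper opens to 85 mm and grips with 20 to 120 N. Pads are 22 mm wide; open, the fingers measure 114 mm over their backs; the gripper's body (76 mm by 85 mm) begins 54 mm behind the grasp point. The pads swing forward as they close: fully open they stand 13 mm farther back than shut.
Start: joints at [-1.444, 0.381, 1.297, -0, 1.464, -0.215], TCP at [0.184, -0.518, 0.253] pointing down, gripper open.
Joint ranges: [-3.11, 3.11], [-0.89, 2.33], [0.22, 2.48], [-1.42, 4.56], [0.17, 2.85], [-2.88, 2.88]. Speed limits (rad/s): [2.39, 2.39, 3.14, 3.14, 3.14, 3.14].

## Interface

Orientations are given as a unit quaternion [x, y, z, w].
In Python, from station import robot gives the robot as it stands. The module is installed in compiled form; this text tells all that it offers.
- The arm moves only by the shell command python3 -m creep 'ROWS' [FORCE]. ROWS is JSON, a list of rows, each a list of 3 entries, a list of its own where there are three numbers: the shift along the tool's x, y, z in m, then the turn, a rotation vector about the tool's x, y, z in degrees, then the gripper's target within -1 to 1 (shut at 1, half-way at 0, fully open at -1). In form: [[[tx, ty, tz], [wx, wy, wz], grip], ...]. A call has exactly 8 rows; each row is the pose to reach, as a shift and turn from the pose commanded when the call began, along the tool's axes at that moment; what a row does not reach only later rows make up. A row lasts 1/12 s, in which the tool goes at most 41.7 mm and 7.16 degrees, less where a joint would pass 70% of its speed; a pose out of reach is approached as far as the arm can. A call with a gripper value outside its range is refused whole. The fingers move at their own pace and stop on an object; FORCE is the grip in N (left out, the last holds). Time passes only in rows, so rows that repeat a pose let the fingers close, or fill a call up. It gives the time, the measured TCP pose, the force, the opening and the grip force at its end, in the units of the state.
- robot.state(): the state, without advancing time (a new reading comes with each control period).
- robot.read_camera(name): name is "side" or "top" or "wrist"; returns (picture, depth): 420x560x3 uint8, red, green, blue; 420x560 float32, m along the optical axis (not along the pixel's ray), 0 where there is no reading.
- robot.camera_info(name): a dict with "fx", "fy", "cx", "cy" (pixels), "dist" ([k1, k2, p1, p2, k3] as OpenCV has them; the pictures are not rectified), "world_to_cam" (4x4, takes a point from world to camera coordinates); the wrist camera has in their place "mount" (4x4, takes a point from camera to tool coordinates, whose origin is the TCP and whose axes are the flange's). Camera axes: x right, y down, z forward; pixel columns grow to the right and rows downward; lengths in m; the calibration is good to about 2 mm. A picture is of the moment at which its call begins: read the wrist's pose just before it. camera_info takes no time and is no camera call.
- robot.hand_in(): hands the job in; it is judged then, once.
The state is a dict: "time_s": time; "qpos": joint angles; "joint_vel": joint speeds; "tau": joint torques, N m; "tool_pos": TCP position; "ee_rot": TCP orientation; "contact_force": force on the tool from outside, world axes, zero at the start; "moment": the same for the moment, N m; "gripper_width": finger opening in m; "grip_force": force on a finger pad.
Only numpy, scipy, OpenCV 4.12 (cv2) and the standard library are available. Lean on these libraries where they do the work, as an engineer would, in place of code of your own. Each camera call takes 0.05 s, during which the arm holds its last target. There are 200 camera calls.

## Task

Open the wooden stock case: swing the red-balled handle of its locking pin upright so that the pin can pass, draw the pin out of its staple and guide and lay it in the nearest porcelain bowl, left of the case, so that it is not lost. Then free the lid from the two steel keepers at its back edge, take it off and lay it gently on the table, flat, right way up and not touching the case. Leave the bowl and everything else where they are.

Things in the scene. Friction and masses are not known exactly. Their poses are not given: they have to be found in the camera images.
- case: Wooden stock case, fixed, 190 deep (x) x 240 wide (y) x 90 mm high, open top, 10 mm walls, 12 mm cleats on its left and right sides; brushes packed inside. Origin: centre of its underside; x to its back, y to its left, z up. At the start the lid lies on its rim, the lid's origin above case x = -3, y = 0 mm.
- keepers (a point): Point midway between the two fixed steel keepers on the case's back (40 mm wide, at y = -75 and +75 mm), at case x = 83, y = 0, z = 105 mm: front edge and underside of their lips, which reach 11 mm over the lid's back edge. The lid (top at z = 100) has 5 mm of play below the lips and 1 mm to the uprights behind it (x = 95).
- staple (a point): Steel staple fixed to the case's front rail: an upright plate, 30 wide (x) x 5 mm (y), standing through a slot in the lid, its top 29.5 mm above the lid (39.5 above the rim), with a keyhole cut along y: 14 mm wide up to 10 mm above the lid, then 11 mm wide up to 24 mm. Point in the keyhole, at case x = -64, y = 0, z = 111 mm.
- guide (a point): Steel guide fixed on the lid 34 mm to the left (+y) of the staple: a plate with the same keyhole, in line with it, 29.5 mm high. Point in its keyhole, 11 mm above the lid's top (case x = -64, y = 34, z = 111 mm while the lid is on).
- lid: Loose wooden lid, 194 (x) x 244 (y) x 10 mm, 0.28 to 0.46 kg. Origin: centre of its underside; x to the back, z up. The staple in its slot (play 9 mm at the front, 1.5 at the back, 2.5 at the sides) stops it sliding forward; lifted level, the keepers hold it. With its front swung up about 20 degrees (30 at most) about its back lower edge it clears the staple; drawn 15 to 35 mm forward it is free.
- lid_handle (a point): Centre of the bar of the lid's dark wooden grab handle, 44 mm above the lid's underside and 25 mm behind its middle. The bar runs along the lid's y, 76 mm long, 12 mm wide and 12 mm high, with 28 mm of free height below it between the end posts (52 mm apart).
- pin: Loose steel locking pin, 0.07 to 0.12 kg: shank 12 mm thick along the pin's y from -46 (tip) to +50 mm (head), origin on its axis. The handle leaves it at y = +44, along the pin's +x (8 degrees above x), to a red ball. At the start the shank lies on the lid through guide and staple, head to the case's left, handle lying back on the lid. It turns freely; let go, the handle falls over.
- pin_lug (a point): End of the pin's key lug: 6 mm thick, at pin y = -30 to -38, standing 15 mm out from the shank's axis, parallel to the handle. With the handle down it stands behind the staple and locks the pin. Only with the handle within about 10 degrees of upright does it pass the keyholes of staple and guide, towards the case's left; after about 65 mm the pin is out of both.
- pin_grip (a point): Centre of the pin's red ball, 26 mm thick, 50.5 mm from the shank's axis, at pin y = +44; at the start 13 mm above the lid's top. Held across (fingers closing along the shank, about 20 N) it turns between the fingers as the handle is swung up, and also creeps: the handle then lags some 5 to 15 degrees, so go a little (about 0.2 rad) past, and feel by pulling lightly whether the pin is free.
- pin_tip (a point): Tip of the pin's shank, on its axis, at pin y = -46 mm (the end away from the handle). The pin binds if it is pressed down on the lid while drawn: hold the ball 2 to 3 mm higher than it would stand, and beyond upright move it level rather than down.
- dish: Blue-and-white porcelain bowl standing alone left of the case, 160 mm across the rim, 55 mm high, loose (0.24 kg); inner floor 10 mm up and about 80 mm across, walls sloping out. Origin: centre of its underside, z up.
- mallet: Small wooden mallet lying on the table, 197 mm long; bystander.
- paste_jar: Green paste jar with cork lid, 62 x 62 x 68 mm; bystander.
- spool: Spool of red thread, 34 x 34 x 38 mm; bystander.
- wax: Yellow cake of beeswax, 38 x 52 x 20 mm; bystander.
- thread_tin: Flat green tin, 62 x 89 x 24 mm; bystander.
- brass_weight: Brass paper weight with knob, 45 x 45 x 36 mm; bystander.
There are look-alikes about, which are no part of the job. What is shaped like the pin but black is not meant.

How it is judged:
By the outcome, as a careful person would: the job done as asked, in the order asked, and still so for the second after the job is handed in, with the robot touching nothing.
It also fails if it takes over 64 s, if anything falls off the work surface, if the arm or the gripper's body presses on something with over 40 N, if the wrist force passes 120 N, or if a joint passes its speed limit or range.

## Working session

There is one attempt and no reset: what is moved stays moved. The work goes in short steps, Python scripts to look and compute and a shell command to move; the robot and the scene stay as the last step left them, time stands still between calls to the robot, and variables do not carry over. Pictures are saved under pics/ and viewed, at most 10 in all, crops included, and the job is handed in when it is done.

```bash
mkdir -p pics
cat > h.py <<'E'
import numpy as np, cv2
from scipy.spatial.transform import Rotation as R
from station import robot
def cam(n):
    s=robot.state(); im,d=robot.read_camera(n); c=robot.camera_info(n)
    K=np.array([[c['fx'],0,c['cx']],[0,c['fy'],c['cy']],[0,0,1.]]); D=np.array(c['dist'])
    if 'mount' in c:
        T=np.eye(4);T[:3,:3]=R.from_quat(s['ee_rot']).as_matrix();T[:3,3]=s['tool_pos'];C=T@np.array(c['mount'])
    else: C=np.linalg.inv(np.array(c['world_to_cam']))
    return im,d,K,D,C
def ray(px,K,D,C):
    u=cv2.undistortPoints(np.array(px,float).reshape(-1,1,2),K,D).reshape(-1,2)
    return C[:3,3],np.c_[u,np.ones(len(u))]@C[:3,:3].T
def onz(px,z,K,D,C):
    o,r=ray(px,K,D,C); return o+r*((z-o[2])/r[:,2])[:,None]
def dep(px,d,K,D,C):
    o,r=ray(px,K,D,C); return o+r*np.array([d[int(v),int(u)] for u,v in np.array(px).reshape(-1,2)])[:,None]
def save(im,n): cv2.imwrite(f'pics/{n}.png',im[...,::-1])
E
python3 - <<'E'
from h import *
s=robot.state(); print({k:np.round(v,3) for k,v in s.items()})
for n in('top','side'):
    im,d,K,D,C=cam(n); save(im,n+'0'); np.savez(n+'0.npz',im=im,d=d,K=K,D=D,C=C); print(n,C.round(3).tolist())
E
```

```text
{'time_s': np.float64(0.0), 'qpos': array([-1.444,  0.381,  1.298,  0.   ,  1.464, -0.215]), 'joint_vel': array([-0.002, -0.   ,  0.002,  0.001,  0.001, -0.   ]), 'tau': array([-0.0000e+00, -4.4846e+01, -2.3127e+01, -0.0000e+00,  5.0000e-03,
       -0.0000e+00]), 'tool_pos': array([ 0.184, -0.518,  0.253]), 'ee_rot': array([ 0.985,  0.17 ,  0.   , -0.001]), 'contact_force': array([-1.028,  0.556,  0.019]), 'moment': array([ 0.018,  0.023, -0.001]), 'grip_force': np.float64(0.0), 'gripper_width': np.float64(0.085)}
top [[0.009, -0.994, 0.108, 0.453], [-1.0, -0.01, -0.005, 0.008], [0.006, -0.108, -0.994, 1.425], [0.0, 0.0, 0.0, 1.0]]
side [[-0.965, -0.11, 0.237, 0.294], [-0.26, 0.483, -0.836, 1.027], [-0.023, -0.869, -0.495, 0.732], [0.0, 0.0, 0.0, 1.0]]
```

```bash
python3 -c "
import cv2,numpy as np
a=cv2.imread('pics/top0.png');b=cv2.imread('pics/side0.png')
cv2.imwrite('pics/both.png',cv2.resize(a,(800,600)))"
```

```text
(no output)
```

View pics/both.png

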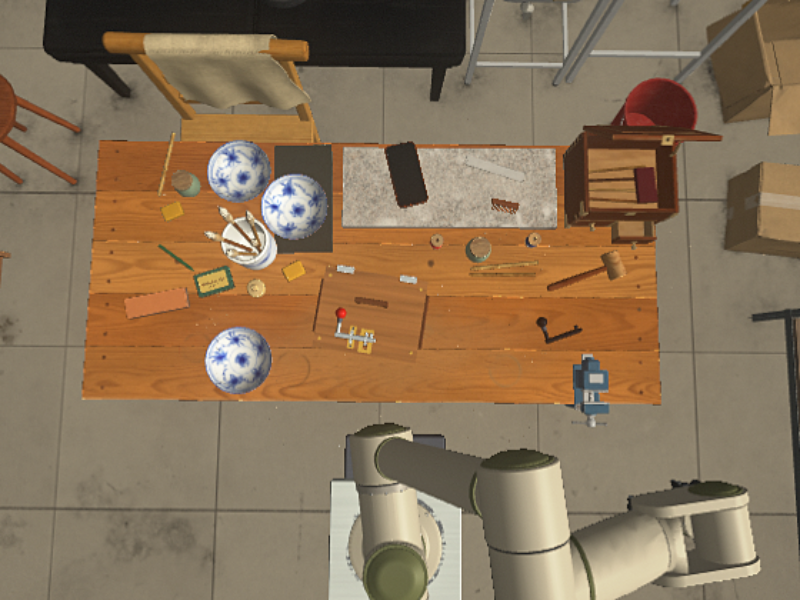

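View pics/side0.png

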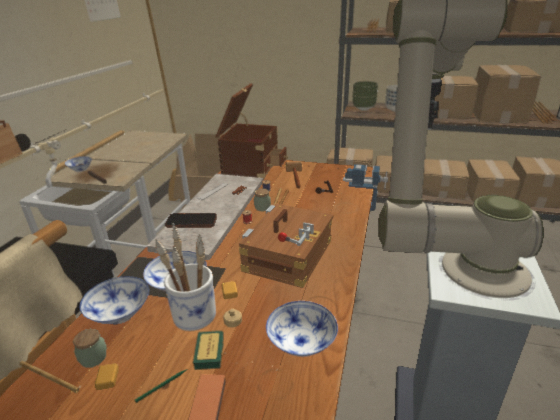

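Top view (800x600): the case is at about (370,315), with the keepers at (345,268) and (408,280). The red ball is at (341,313) and the lid handle at (371,301).
- **Bowls:** (238,360), (238,170) and (294,207). The one at (238,360) fits: it stands alone, left of the case and nearest to it.
- **Pins:** red-balled at (341,313), on the lid; black at (558,330), which is the look-alike.

Next I take coarse positions and an enlarged crop to confirm.

Run:
```python
from h import *
z=np.load('top0.npz'); im,d,K,D,C=[z[k] for k in('im','d','K','D','C')]
hsv=cv2.cvtColor(im,cv2.COLOR_RGB2HSV)
m=((hsv[...,0]<6)|(hsv[...,0]>174))&(hsv[...,1]>190)&(hsv[...,2]>120)
n,l,st,ce=cv2.connectedComponentsWithStats(m.astype(np.uint8))
for i in range(1,n):
    if st[i,4]>15: print('red',ce[i].round(1),st[i,4],onz(ce[i],.115,K,D,C).round(3))
# bowl: rim points by depth->z
v,u=np.mgrid[220:285,135:200]; P=dep(np.c_[u.ravel(),v.ravel()],d,K,D,C)
q=P[P[:,2]>.045]; (cx,cy),r=cv2.minEnclosingCircle(q[:,:2].astype(np.float32)); print('bowl',cx,cy,r,len(q))
# lid top
v,u=np.mgrid[185:260,215:305]; P=dep(np.c_[u.ravel(),v.ravel()],d,K,D,C)
print('z hist',np.histogram(P[:,2],bins=np.arange(-.01,.17,.01)))
q=P[(abs(P[:,2]-.1)<.008)]; rc=cv2.minAreaRect(q[:,:2].astype(np.float32)); print('lid',rc)
# keepers, handle
for nme,p in dict(k1=(345,268),k2=(408,280),h=(371,301)).items(): print(nme,dep([(p[0]*.7,p[1]*.7)],d,K,D,C).round(3))
save(cv2.resize(im[170:290,130:310],None,fx=4,fy=4,interpolation=cv2.INTER_CUBIC),'crop')
```

```text
red [238.7 218.8] 31 [[0.553 0.13  0.115]]
bowl 0.4412406086921692 0.23487375676631927 0.227341428399086 344
z hist (array([1240, 1089,    2,    0,    0,    0,    1,  105,   42,    2, 1945,
       2023,  127,   45,   62,   39,    0]), array([-0.01,  0.  ,  0.01,  0.02,  0.03,  0.04,  0.05,  0.06,  0.07,
        0.08,  0.09,  0.1 ,  0.11,  0.12,  0.13,  0.14,  0.15,  0.16]))
lid ((0.554398238658905, 0.0636371448636055), (0.24424035847187042, 0.197502002120018), 81.36711120605469)
k1 [[0.658 0.123 0.108]]
k2 [[ 0.631 -0.025  0.106]]
h [[0.578 0.06  0.137]]
```

View pics/crop.png

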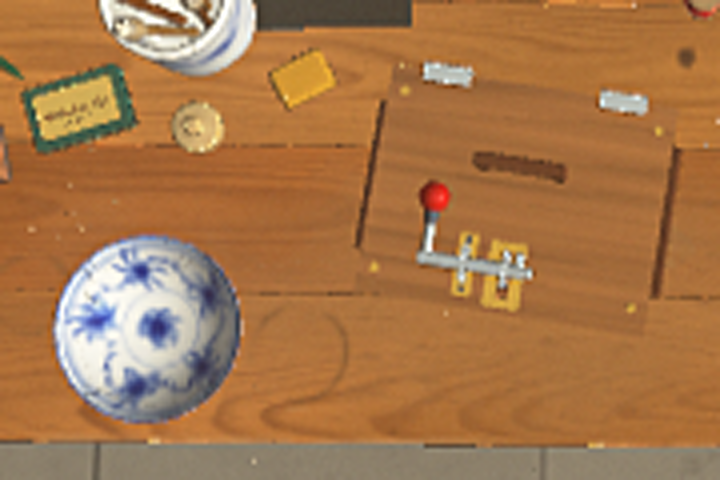

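The crop confirms it: the red-balled steel pin (ball at crop (436,197)) lies through the guide and staple on the lid. The lone bowl, at crop (148,329), is the nearest one, left of the case.

```bash
cat >> h.py <<'E'
def Rt(yaw,tilt=0): # tool x at world yaw, pointing down; tilt about tool y
    return R.from_euler('z',yaw,degrees=True)*R.from_euler('x',180,degrees=True)*R.from_euler('y',tilt,degrees=True)
def to(p,rot):
    s=robot.state(); q=R.from_quat(s['ee_rot'])
    print('shift mm',(q.inv().apply(np.array(p)-s['tool_pos'])*1000).round(1),'rot deg',((q.inv()*rot).as_rotvec(degrees=True)).round(2))
E
python3 - <<'E'
from h import *
z=np.load('top0.npz'); im,d,K,D,C=[z[k] for k in('im','d','K','D','C')]
print('bowl',onz([(167,252.2)],.055,K,D,C))
to([.53,.10,.31],Rt(-9.))
# obstacle height map
v,u=np.mgrid[180:285,285:400]; P=dep(np.c_[u.ravel(),v.ravel()],d,K,D,C)
xs=np.arange(.34,.72,.02); ys=np.arange(-.42,.0,.02)
for x in xs[::-1]:
    print('%.2f'%x,' '.join('%3d'%(1000*max(P[(abs(P[:,0]-x)<.01)&(abs(P[:,1]-y)<.01)][:,2],default=-.009)) for y in ys[::-1]))
E
python3 -c "
from h import *
print(robot.camera_info('wrist')['mount'])" | head -5
```

```text
bowl [[0.440148  0.3784316 0.055    ]]
shift mm [ 532.8 -466.4  -56.5] rot deg [-0.08  0.   28.58]
0.70   3   4   3   3   4   5   6   3  47  66  49   8   5  13  11  11  13  11   6   5   8
0.68   2   6   4   7   8   5   5   3  12  13  14  14  14  14  14  12  11   7   9   6   6
0.66   6   5   6   4   5   6   8   6  10  14  12  15  13  16  14  18  12   5   5   4  25
0.64 115 112 100  94   9   6   7   6   4   6   6   5   6   7   4   5   3   4  20  25  30
0.62 107 110 105 101   5   8   6   4   6   5   7   7   5   4   5   7   4   6  21  18   5
0.60 102 104 104  70   9   9   6   7   5   4   4   7   5   5   5   4   7   6   9   6   4
0.58 103 104 104  72   4   8   7   6   6   5   8   3   4   5   7   6   3   6   4   4   5
0.56 106 107 106   3   4   5   7   4   6   5   6   3   5   6   5   5   4  20   4   6   5
0.54 105 105 102   6   7   8   7   7   4   5   7   5   4   4   4   8  21  28  20   5   8
0.52 103 101 102   9   5   5   5   5   5   6   5   5   4   4   5   4   6  20  16   6  14
0.50 103 104 102   8   5   6   3   6   3   5   6   4   5   3   7   3   9  14  14  14  13
0.48 102 104  71   5  
[... 258 characters left out ...]
  5   5   6   6   7   6   5   6   6   6   5   5   4   4   8   4   8   7   8
0.40   3   3   5   6   3   6   6   5   7   8   6   6   9   5   6   8   6   6   8   5   5
0.38   2   8   6   6   5   3   5   5   5   5   5   5   6   7   4   6   4   8   6   6   4
0.36   3   4   6   7   4   7   7   7   4   8   5   4   8   5   5   5   5   3   7   6   5
0.34   0   3   5   5   5   1   2   8   1   3   3   3   5   5   7   4   4   4   6   6   5
[[-4.89726149e-04 -9.47282256e-01 -3.20399888e-01  8.17483661e-02]
 [ 9.99999137e-01 -8.54630689e-04  9.98286119e-04  4.84594625e-04]
 [-1.21948230e-03 -3.20399122e-01  9.47281856e-01 -1.20561585e-01]
 [ 0.00000000e+00  0.00000000e+00  0.00000000e+00  1.00000000e+00]]
```

```bash
python3 -m creep '[[[0.034,-0.029,-0.007],[0,0,3.6],-1],[[0.067,-0.058,-0.014],[0,0,7.2],-1],[[0.1,-0.087,-0.021],[0,0,10.8],-1],[[0.133,-0.116,-0.028],[0,0,14.4],-1],[[0.166,-0.145,-0.035],[0,0,18],-1],[[0.2,-0.175,-0.042],[0,0,21.6],-1],[[0.233,-0.204,-0.049],[0,0,25.2],-1],[[0.266,-0.233,-0.056],[0,0,28.6],-1]]' 20; python3 -c "
from h import *
to([.53,.10,.31],Rt(-9.))"
```

```text
time_s: 0.77
tool_pos: [0.3453, -0.2288, 0.3056]
ee_rot: [0.997, -0.08, -0.0, -0.0]
contact_force: [1.3, 0.2, -0.6]
gripper_width: 0.0858
grip_force: 0.0
shift mm [ 129.6 -354.2   -4.3] rot deg [-0.02  0.01 -0.22]
```

```bash
python3 -m creep '[[[0.014,-0.037,0],[0,0,0],0],[[0.028,-0.076,0],[0,0,0],0],[[0.042,-0.115,0],[0,0,0],0],[[0.056,-0.154,0],[0,0,0],0],[[0.07,-0.193,0],[0,0,0],0],[[0.084,-0.232,0],[0,0,0],0],[[0.098,-0.27,0],[0,0,0],0],[[0.112,-0.308,0],[0,0,0],0]]'
python3 -m creep '[[[0.01,-0.03,0],[0,0,0],0],[[0.014,-0.037,0],[0,0,0],0],[[0.014,-0.037,0],[0,0,0],0],[[0.014,-0.037,0],[0,0,0],0],[[0.014,-0.037,0],[0,0,0],0],[[0.014,-0.037,0],[0,0,0],0],[[0.014,-0.037,0],[0,0,0],0],[[0.014,-0.037,0],[0,0,0],0]]'
python3 - <<'E'
from h import *
im,d,K,D,C=cam('wrist'); save(im,'w1'); np.savez('w1.npz',im=im,d=d,K=K,D=D,C=C)
hsv=cv2.cvtColor(im,cv2.COLOR_RGB2HSV)
m=((hsv[...,0]<6)|(hsv[...,0]>174))&(hsv[...,1]>170)&(hsv[...,2]>90)
n,l,st,ce=cv2.connectedComponentsWithStats(m.astype(np.uint8))
for i in range(1,n):
    if st[i,4]>100: print('red',ce[i].round(1),st[i],onz(ce[i],.113,K,D,C).round(4))
E
```

```text
time_s: 1.43
tool_pos: [0.5043, 0.0581, 0.3052]
ee_rot: [0.997, -0.078, -0.0, 0.0]
contact_force: [1.8, -0.7, -0.1]
gripper_width: 0.0427
grip_force: 0.0
time_s: 2.1
tool_pos: [0.5233, 0.0894, 0.3057]
ee_rot: [0.997, -0.079, 0.0, 0.0]
contact_force: [-0.1, -0.4, 0.1]
gripper_width: 0.0428
grip_force: 0.0
red [229.6 161.6] [217 149  28  27 492] [[0.5519 0.1313 0.113 ]]
```

View pics/w1.png

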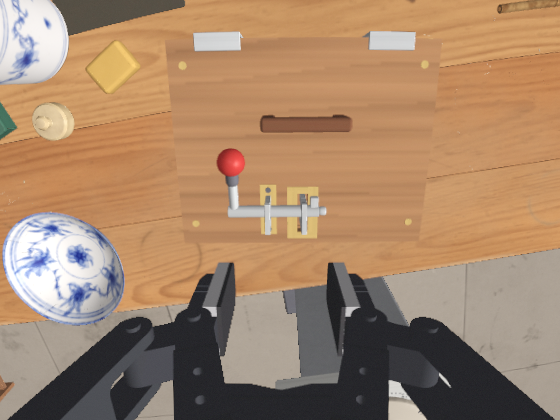

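The wrist view shows the ball at (230,162), the shank from (230,212) to (326,211), and the handle bar from (262,124) to (351,124). The keepers are at (218,41) and (392,41), and the bowl is around (64,268).

Run:
```python
from h import *
z=np.load('w1.npz'); im,d,K,D,C=[z[k] for k in('im','d','K','D','C')]
a=lambda n,p,zz:print(n,onz(p,zz,K,D,C).round(4).tolist())
a('shank head,tip',[(230,212),(326,211)],.106); a('bar',[(262,124),(351,124)],.140)
a('keepers',[(218,49),(392,49)],.105); a('lid front',[(183,242),(421,243)],.1); a('lid back',[(167,40),(440,40)],.1)
print('bar/lid depth z',dep([(306,122),(300,80),(230,160)],d,K,D,C).round(4).tolist())
m=cv2.inRange(cv2.cvtColor(im,cv2.COLOR_RGB2HSV),(0,90,20),(15,255,85)); m[:100]=0;m[150:]=0;m[:,:240]=0;m[:,370:]=0
print('bar rect',cv2.minAreaRect(cv2.findNonZero(m)))
o=np.array([0.5519,0.1313]);to([.5519,.1313,.180],Rt(-9.))
```

```text
shank head,tip [[0.5016, 0.1424, 0.106], [0.4876, 0.0489, 0.106]]
bar [[0.5826, 0.0942, 0.14], [0.5713, 0.0226, 0.14]]
keepers [[0.6491, 0.123, 0.105], [0.6259, -0.026, 0.105]]
lid front [[0.4751, 0.1989, 0.1], [0.4342, -0.0462, 0.1]]
lid back [[0.6648, 0.1665, 0.1], [0.6279, -0.0709, 0.1]]
bar/lid depth z [[0.5785, 0.0587, 0.1394], [0.6124, 0.0565, 0.0988], [0.5554, 0.1285, 0.1252]]
bar rect ((303.4926452636719, 116.44087982177734), (2.0261406898498535, 83.01912689208984), 89.24615478515625)
shift mm [ 21.6 -45.7 125.7] rot deg [-0.   -0.02 -0.07]
```

```bash
python3 -m creep '[[[0.011,-0.022,0.02],[0,0,0],-0.3],[[0.022,-0.045,0.045],[0,0,0],-0.3],[[0.022,-0.046,0.075],[0,0,0],-0.3],[[0.022,-0.046,0.1],[0,0,0],-0.3],[[0.022,-0.046,0.125],[0,0,0],-0.3],[[0.022,-0.046,0.145],[0,0,0],-0.3],[[0.022,-0.046,0.145],[0,0,0],-0.3],[[0.022,-0.046,0.145],[0,0,0],-0.3]]'
python3 - <<'E'
from h import *
im,d,K,D,C=cam('wrist'); save(im,'w2')
hsv=cv2.cvtColor(im,cv2.COLOR_RGB2HSV)
m=((hsv[...,0]<6)|(hsv[...,0]>174))&(hsv[...,1]>170)&(hsv[...,2]>90)
n,l,st,ce=cv2.connectedComponentsWithStats(m.astype(np.uint8))
for i in range(1,n):
    if st[i,4]>100: p=onz(ce[i],.113,K,D,C)[0]; print('red',ce[i].round(1),st[i],p.round(4)); to([p[0],p[1],.125],Rt(-8.8))
E
```

```text
time_s: 2.82
tool_pos: [0.5524, 0.1319, 0.1604]
ee_rot: [0.997, -0.079, -0.001, 0.0]
contact_force: [0.6, 0.3, 0.2]
gripper_width: 0.0558
grip_force: 0.0
red [279.9 253.7] [ 259  231   46   47 1494] [0.5518 0.1315 0.113 ]
shift mm [-1.1  0.7 36.5] rot deg [-0.01 -0.07 -0.23]
```

```bash
python3 -m creep '[[[0,0,0.012],[0,0,0],-0.3],[[0,0,0.024],[0,0,0],-0.3],[[0,0,0.033],[0,0,0],-0.3],[[0,0,0.035],[0,0,0],0],[[0,0,0.035],[0,0,0],1],[[0,0,0.035],[0,0,0],1],[[0,0,0.035],[0,0,0],1],[[0,0,0.035],[0,0,0],1]]' 20
python3 -m creep '[[[0,0,0],[0,0,0],1],[[0,0,0],[0,0,0],1],[[0,0,0],[0,0,0],1],[[0,0,0],[0,0,0],1],[[0,0,0],[0,0,0],1],[[0,0,0],[0,0,0],1],[[0,0,0],[0,0,0],1],[[0,0,0],[0,0,0],1]]'
```

```text
time_s: 3.53
tool_pos: [0.5529, 0.1322, 0.1263]
ee_rot: [0.997, -0.079, 0.001, -0.0]
contact_force: [0.1, -0.1, 1.2]
gripper_width: 0.0242
grip_force: 19.7
time_s: 4.2
tool_pos: [0.5529, 0.1321, 0.1261]
ee_rot: [0.997, -0.079, 0.001, -0.0]
contact_force: [-0.1, -0.2, 6.3]
gripper_width: 0.024
grip_force: 19.9
```

```bash
python3 -m creep '[[[-0.0015,0,-0.0075],[0,0,0],1],[[-0.004,0,-0.014],[0,0,0],1],[[-0.007,0,-0.0205],[0,0,0],1],[[-0.0115,0,-0.0265],[0,0,0],1],[[-0.016,0,-0.032],[0,0,0],1],[[-0.022,0,-0.0365],[0,0,0],1],[[-0.028,0,-0.04],[0,0,0],1],[[-0.0345,0,-0.043],[0,0,0],1]]'
python3 -m creep '[[[-0.005,0,-0.002],[0,0,0],1],[[-0.01,0,-0.0025],[0,0,0],1],[[-0.0155,0,-0.003],[0,0,0],1],[[-0.02,0,-0.003],[0,0,0],1],[[-0.023,0,-0.003],[0,0,0],1],[[-0.026,0,-0.003],[0,0,0],1],[[-0.026,0,-0.003],[0,0,0],1],[[-0.026,0,-0.003],[0,0,0],1]]'
python3 - <<'E'
from h import *
im,d,K,D,C=cam('wrist'); im2,*_=cam('side'); save(np.vstack([im[60:360],cv2.resize(im2[190:290,200:380],(560,311))]),'swing')
E
```

```text
time_s: 4.87
tool_pos: [0.5179, 0.1375, 0.169]
ee_rot: [0.997, -0.079, 0.0, 0.0]
contact_force: [1.2, -2.2, -2.8]
gripper_width: 0.024
grip_force: 19.8
time_s: 5.53
tool_pos: [0.4926, 0.1418, 0.1714]
ee_rot: [0.997, -0.079, -0.0, -0.0]
contact_force: [1.2, 0.5, -0.7]
gripper_width: 0.0246
grip_force: 20.1
```

View pics/swing.png

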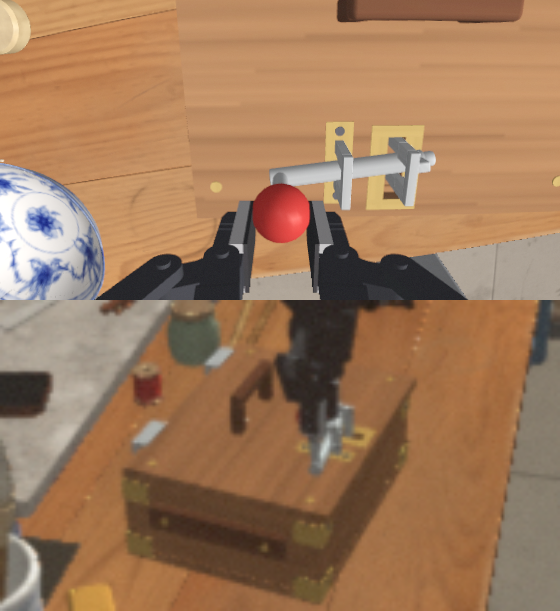

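The handle looks about upright, with the ball at (282,213) directly over the shank head at (275,178). I pull lightly to feel whether the pin is free.

```bash
python3 -m creep '[[[0,-0.001,0],[0,0,0],1],[[0,-0.002,0],[0,0,0],1],[[0,-0.003,0],[0,0,0],1],[[0,-0.004,0],[0,0,0],1],[[0,-0.005,0],[0,0,0],1],[[0,-0.006,0],[0,0,0],1],[[0,-0.007,0],[0,0,0],1],[[0,-0.008,0],[0,0,0],1]]'
```

```text
time_s: 6.3
tool_pos: [0.4938, 0.1496, 0.1714]
ee_rot: [0.997, -0.079, -0.0, 0.0]
contact_force: [0.5, -4.1, -3.1]
gripper_width: 0.0242
grip_force: 20.0
```

```bash
python3 -m creep '[[[0,-0.002,0],[0,0,0],1],[[0,-0.004,0],[0,0,0],1],[[0,-0.006,0],[0,0,0],1],[[0,-0.008,0],[0,0,0],1],[[0,-0.010,0],[0,0,0],1],[[0,-0.012,0],[0,0,0],1],[[0,-0.014,0],[0,0,0],1],[[0,-0.016,0],[0,0,0],1]]'
python3 - <<'E'
from h import *
im,d,K,D,C=cam('wrist'); save(im[60:400],'pull1')
E
```

```text
time_s: 6.97
tool_pos: [0.4965, 0.1657, 0.1715]
ee_rot: [0.997, -0.079, 0.0, -0.0]
contact_force: [0.1, -1.1, -0.8]
gripper_width: 0.0242
grip_force: 20.1
```

View pics/pull1.png

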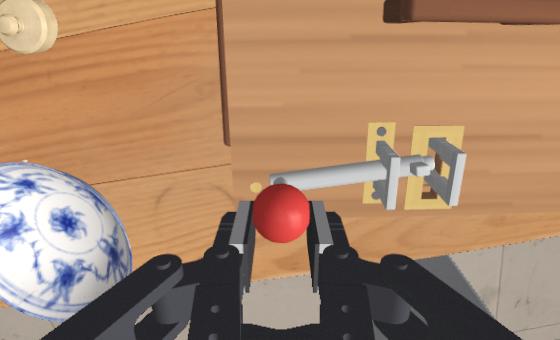

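The pin slides: the lug at (418,167) now stands between staple and guide. I keep drawing.

```bash
python3 -m creep '[[[0,-0.003,0],[0,0,0],1],[[0,-0.006,0],[0,0,0],1],[[0,-0.009,0],[0,0,0],1],[[0,-0.012,0],[0,0,0],1],[[0,-0.015,0],[0,0,0],1],[[0,-0.018,0],[0,0,0],1],[[0,-0.021,0],[0,0,0],1],[[0,-0.024,0],[0,0,0],1]]'
python3 -m creep '[[[0,-0.003,0],[0,0,0],1],[[0,-0.007,0],[0,0,0],1],[[0,-0.011,0],[0,0,0],1],[[0,-0.015,0],[0,0,0],1],[[0,-0.019,0],[0,0,0],1],[[0,-0.023,0],[0,0,0],1],[[0,-0.026,0],[0,0,0],1],[[0,-0.028,0],[0,0,0],1]]'
python3 - <<'E'
from h import *
im,d,K,D,C=cam('wrist'); save(im[60:400],'pull2')
E
```

```text
time_s: 7.68
tool_pos: [0.5002, 0.1894, 0.1714]
ee_rot: [0.997, -0.079, -0.0, 0.0]
contact_force: [-0.5, -0.8, -1.0]
gripper_width: 0.024
grip_force: 20.1
time_s: 8.35
tool_pos: [0.5047, 0.2172, 0.1714]
ee_rot: [0.997, -0.078, 0.0, 0.0]
contact_force: [0.0, 0.2, -0.3]
gripper_width: 0.0244
grip_force: 20.1
```

View pics/pull2.png

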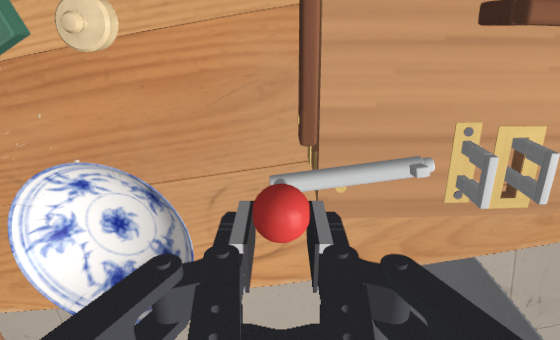

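The pin is out of both plates, with its tip at (435,165) clear of the guide at (470,175). I raise it and measure its attitude and the bowl.

```bash
python3 -m creep '[[[0,-0.002,-0.005],[0,0,0],1],[[0,-0.004,-0.01],[0,0,0],1],[[0,-0.006,-0.015],[0,0,0],1],[[0,-0.008,-0.02],[0,0,0],1],[[0,-0.01,-0.025],[0,0,0],1],[[0,-0.01,-0.03],[0,0,0],1],[[0,-0.01,-0.03],[0,0,0],1],[[0,-0.01,-0.03],[0,0,0],1]]' 40
python3 - <<'E'
from h import *
im,d,K,D,C=cam('wrist'); save(im,'lift')
q=np.r_[dep([(285,241),(425,227),(355,234)],d,K,D,C)]; print('shank top head/tip/mid',q.round(4).tolist(), robot.state()['tool_pos'])
z=np.load('w1.npz'); im,d,K,D,C=[z[k] for k in('im','d','K','D','C')]
hsv=cv2.cvtColor(im,cv2.COLOR_RGB2HSV); m=((hsv[...,1]<70)|((hsv[...,0]>95)&(hsv[...,0]<130))).astype(np.uint8); m[:200]=0;m[340:]=0;m[:,140:]=0
m=cv2.morphologyEx(m,cv2.MORPH_OPEN,np.ones((5,5)))
n,l,st,ce=cv2.connectedComponentsWithStats(m); i=1+np.argmax(st[1:,4]); print(st[i])
c=max(cv2.findContours((l==i).astype(np.uint8),0,1)[0],key=len); h=cv2.convexHull(c).reshape(-1,2)
P=onz(h,.055,K,D,C); print('bowl circle',cv2.minEnclosingCircle(P[:,:2].astype(np.float32)))
E
```

```text
time_s: 9.07
tool_pos: [0.5062, 0.2266, 0.2017]
ee_rot: [0.997, -0.079, 0.0, -0.0]
contact_force: [-0.1, -0.0, -0.9]
gripper_width: 0.0233
grip_force: 39.2
shank top head/tip/mid [[0.508, 0.2229, 0.1439], [0.5068, 0.1461, 0.1503], [0.505, 0.183, 0.1418]] [0.50611412 0.22651118 0.20141161]
[    0   212   140   128 13436]
bowl circle ((0.40756553411483765, 0.4048435091972351), 0.12258955091238022)
```

Run:
```python
from h import *
for f,c in(('top0',(167,252)),('w1',(64,268))):
    z=np.load(f+'.npz'); im,d,K,D,C=[z[k] for k in('im','d','K','D','C')]
    v,u=np.mgrid[200:330,0:240]; P=dep(np.c_[u.ravel(),v.ravel()],d,K,D,C)
    q=P[(P[:,2]>.03)&(P[:,2]<.07)&(np.hypot(P[:,0]-.44,P[:,1]-.378)<.1)]
    print(f,cv2.minEnclosingCircle(q[:,:2].astype(np.float32)),q[:,2].max(),onz([c],.055,K,D,C))
```

```text
top0 ((0.4414573907852173, 0.3819960355758667), 0.08078156411647797) 0.06130264324631085 [[0.44082841 0.37845814 0.055     ]]
w1 ((0.4396871328353882, 0.37976816296577454), 0.08150672912597656) 0.05579814345257167 [[0.44578656 0.37426061 0.055     ]]
```

```bash
python3 -m creep '[[[-0.008,-0.014,0],[0,0,0],1],[[-0.022,-0.037,0],[0,0,0],1],[[-0.038,-0.065,0],[0,0,0],1],[[-0.055,-0.094,0],[0,0,0],1],[[-0.072,-0.123,0],[0,0,0],1],[[-0.087,-0.149,0.005],[0,0,0],1],[[-0.098,-0.168,0.01],[0,0,0],1],[[-0.103,-0.177,0.01],[0,0,0],1]]'
python3 -m creep '[[[0,0,0.01],[0,0,0],1],[[0,0,0.02],[0,0,0],1],[[0,0,0.03],[0,0,0],1],[[0,0,0.04],[0,0,0],1],[[0,0,0.05],[0,0,0],1],[[0,0,0.06],[0,0,0],1],[[0,0,0.068],[0,0,0],1],[[0,0,0.074],[0,0,0],1]]'
python3 - <<'E'
from h import *
im,d,K,D,C=cam('wrist'); im2,*_=cam('side'); save(np.vstack([im[60:380],cv2.resize(im2[260:390,210:390],(560,404))])[:600],'bowl')
E
```

```text
time_s: 9.78
tool_pos: [0.4304, 0.4195, 0.1901]
ee_rot: [0.997, -0.077, -0.001, 0.001]
contact_force: [-0.5, -0.4, -1.3]
gripper_width: 0.0233
grip_force: 39.3
time_s: 10.45
tool_pos: [0.4322, 0.4172, 0.1162]
ee_rot: [0.997, -0.079, -0.0, 0.0]
contact_force: [0.3, 0.5, -0.7]
gripper_width: 0.0231
grip_force: 39.3
```

View pics/bowl.png

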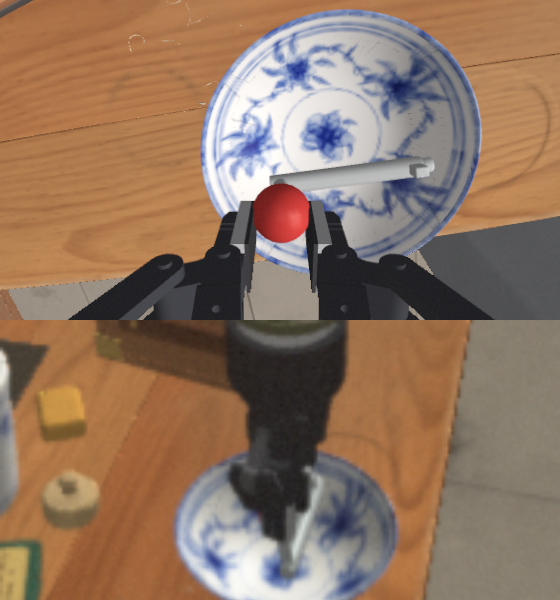

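The pin hangs in the bowl: shank from (275,182) to (435,165), bowl centre around (325,135). I lower it until it touches.

```bash
python3 -m creep '[[[0.002,0,0.002],[0,0,0],1],[[0.004,0,0.004],[0,0,0],1],[[0.004,0,0.006],[0,0,0],1],[[0.004,0,0.008],[0,0,0],1],[[0.004,0,0.01],[0,0,0],1],[[0.004,0,0.012],[0,0,0],1],[[0.004,0,0.014],[0,0,0],1],[[0.004,0,0.015],[0,0,0],1]]'
```

```text
time_s: 11.22
tool_pos: [0.436, 0.4169, 0.1022]
ee_rot: [0.997, -0.079, -0.0, 0.0]
contact_force: [0.1, -0.1, -1.1]
gripper_width: 0.0232
grip_force: 39.3
```

```bash
python3 -m creep '[[[0,0,0.001],[0,0,0],1],[[0,0,0.002],[0,0,0],1],[[0,0,0.003],[0,0,0],1],[[0,0,0.004],[0,0,0],1],[[0,0,0.005],[0,0,0],1],[[0,0,0.006],[0,0,0],1],[[0,0,0.007],[0,0,0],1],[[0,0,0.007],[0,0,0],1]]' 20
```

```text
time_s: 11.88
tool_pos: [0.4361, 0.417, 0.0954]
ee_rot: [0.997, -0.079, 0.0, -0.0]
contact_force: [0.9, 0.3, -0.3]
gripper_width: 0.0233
grip_force: 39.4
```

```bash
python3 -m creep '[[[0.004,0,0.000],[0,0,0],1],[[0.008,0,0.0005],[0,0,0],1],[[0.012,0,0.0015],[0,0,0],1],[[0.016,0,0.0025],[0,0,0],1],[[0.02,0,0.004],[0,0,0],1],[[0.024,0,0.006],[0,0,0],1],[[0.027,0,0.0075],[0,0,0],1],[[0.027,0,0.0075],[0,0,0],1]]' 20
python3 -m creep '[[[0,0,0],[0,0,0],0.6],[[0,0,0],[0,0,0],0.4],[[0,0,0],[0,0,0],0.2],[[0,0,0],[0,0,0],0],[[0,0,0],[0,0,0],0],[[0,0,-0.01],[0,0,0],0],[[0,0,-0.03],[0,0,0],0],[[0,0,-0.06],[0,0,0],0]]'
python3 - <<'E'
from h import *
im,d,K,D,C=cam('wrist'); save(im,'bowl2')
E
```

```text
time_s: 12.55
tool_pos: [0.4639, 0.4134, 0.0884]
ee_rot: [0.997, -0.079, 0.001, -0.001]
contact_force: [-2.0, 4.0, 5.4]
gripper_width: 0.0238
grip_force: 40.4
time_s: 13.22
tool_pos: [0.462, 0.412, 0.147]
ee_rot: [0.997, -0.079, -0.002, 0.002]
contact_force: [0.0, 0.4, -0.3]
gripper_width: 0.0429
grip_force: 0.0
```

View pics/bowl2.png

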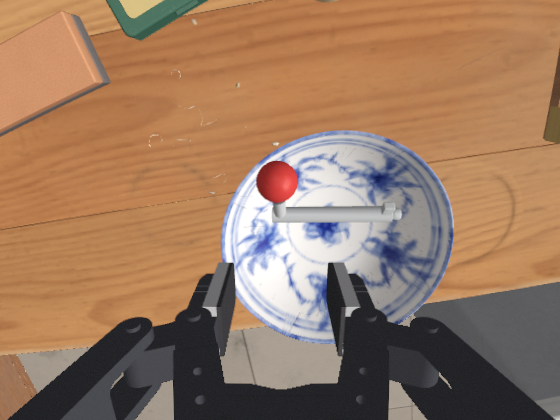

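The pin lies inside the bowl: shank from (275,214) to (400,214), ball at (277,182), all within the rim. Next is the lid.

```bash
python3 -m creep '[[[0,0,-0.02],[0,0,-6],0],[[0,0,-0.05],[0,0,-12.5],0],[[0.01,0.02,-0.08],[0,0,-19],0],[[0.02,0.04,-0.1],[0,0,-25.5],0],[[0.03,0.065,-0.12],[0,0,-32],-0.2],[[0.045,0.09,-0.12],[0,0,-38.5],-0.4],[[0.06,0.115,-0.12],[0,0,-45],-0.4],[[0.072,0.14,-0.12],[0,0,-51],-0.4]]'
python3 -c "
from h import *
to([.577,.058,.22],Rt(81.2))"
```

```text
time_s: 13.93
tool_pos: [0.5124, 0.2617, 0.269]
ee_rot: [0.933, 0.361, 0.001, 0.0]
contact_force: [0.0, -1.0, -1.4]
gripper_width: 0.0596
grip_force: 0.0
shift mm [-89.4 194.1  49.1] rot deg [  0.08  -0.05 -38.89]
```

```bash
python3 -m creep '[[[-0.010,0.020,0],[0,0,-6],-0.4],[[-0.022,0.047,0],[0,0,-12],-0.4],[[-0.036,0.077,0.005],[0,0,-18],-0.4],[[-0.05,0.107,0.015],[0,0,-24],-0.4],[[-0.064,0.138,0.025],[0,0,-30],-0.4],[[-0.077,0.167,0.035],[0,0,-35],-0.4],[[-0.086,0.186,0.045],[0,0,-39],-0.4],[[-0.089,0.194,0.049],[0,0,-39],-0.4]]'
python3 - <<'E'
from h import *
im,d,K,D,C=cam('wrist'); save(im,'w5')
v,u=np.mgrid[0:420:2,0:560:2]; dd=d[v,u]; P=dep(np.c_[u.ravel(),v.ravel()],d,K,D,C); P=P[(dd>0).ravel()]
q=P[(P[:,2]>.130)&(P[:,2]<.146)&(np.hypot(P[:,0]-.577,P[:,1]-.058)<.06)]
print(len(q),cv2.minAreaRect(q[:,:2].astype(np.float32)),q.mean(0)); to([.577,.058,.137],Rt(81.2))
E
```

```text
time_s: 14.6
tool_pos: [0.5758, 0.0565, 0.2181]
ee_rot: [0.761, 0.649, -0.001, -0.0]
contact_force: [-0.7, -0.7, -0.3]
gripper_width: 0.0594
grip_force: 0.0
557 ((0.5746607780456543, 0.06070049852132797), (0.07430292665958405, 0.01192980445921421), 81.43724060058594) [0.57545612 0.06340661 0.13944835]
shift mm [ 1.5  1.  80.8] rot deg [-0.1   0.04 -0.43]
```

```bash
python3 -m creep '[[[0.002,0,0.01],[0,0,-0.4],-0.4],[[0.003,0,0.025],[0,0,-0.4],-0.4],[[0.003,0,0.042],[0,0,-0.4],-0.4],[[0.003,0,0.058],[0,0,-0.4],-0.4],[[0.003,0,0.071],[0,0,-0.4],-0.4],[[0.003,0,0.079],[0,0,-0.4],-0.4],[[0.003,0,0.081],[0,0,-0.4],-0.4],[[0.003,0,0.081],[0,0,-0.4],0.2]]'
python3 -m creep '[[[0,0,0],[0,0,0],0.5],[[0,0,0],[0,0,0],1],[[0,0,0],[0,0,0],1],[[0,0,0],[0,0,0],1],[[0,0,0],[0,0,0],1],[[0,0,0],[0,0,0],1],[[0,0,0],[0,0,0],1],[[0,0,0],[0,0,0],1]]' 80
```

```text
time_s: 15.32
tool_pos: [0.5759, 0.0633, 0.138]
ee_rot: [0.758, 0.652, -0.0, -0.0]
contact_force: [0.3, 0.1, 0.7]
gripper_width: 0.0487
grip_force: 0.0
time_s: 15.98
tool_pos: [0.5762, 0.0624, 0.1389]
ee_rot: [0.758, 0.652, 0.001, 0.0]
contact_force: [-2.4, 0.4, 6.0]
gripper_width: 0.0102
grip_force: 78.6
```

```bash
python3 -m creep '[[[0,0.002,-0.0037],[3,0,0],1],[[0,0.0042,-0.0073],[6,0,0],1],[[0,0.0066,-0.0107],[9,0,0],1],[[0,0.0092,-0.0139],[12,0,0],1],[[0,0.0106,-0.0155],[13.5,0,0],1],[[0,0.012,-0.017],[15,0,0],1],[[0,0.012,-0.017],[15,0,0],1],[[0,0.012,-0.017],[15,0,0],1]]'
```

```text
time_s: 16.65
tool_pos: [0.5883, 0.0604, 0.1547]
ee_rot: [0.752, 0.646, -0.085, -0.098]
contact_force: [1.1, -0.2, -2.6]
gripper_width: 0.0109
grip_force: 78.5
```

```bash
python3 -m creep '[[[0,0.0014,-0.002],[1.75,0,0],1],[[0,0.0027,-0.004],[3.5,0,0],1],[[0,0.004,-0.006],[5.2,0,0],1],[[0,0.0054,-0.008],[7,0,0],1],[[0,0.0054,-0.0083],[7,0,0],1],[[0,0.0054,-0.0085],[7,0,0],1],[[0,0.0054,-0.0085],[7,0,0],1],[[0,0.0054,-0.0085],[7,0,0],1]]'
```

```text
time_s: 17.32
tool_pos: [0.595, 0.0595, 0.1616]
ee_rot: [0.744, 0.64, -0.124, -0.144]
contact_force: [0.6, 0.5, -3.1]
gripper_width: 0.0104
grip_force: 78.6
```

```bash
python3 -m creep '[[[0,-0.004,0.001],[0,0,0],1],[[0,-0.008,0.0025],[0,0,0],1],[[0,-0.012,0.004],[0,0,0],1],[[0,-0.016,0.0055],[0,0,0],1],[[0,-0.02,0.007],[0,0,0],1],[[0,-0.024,0.0085],[0,0,0],1],[[0,-0.028,0.010],[0,0,0],1],[[0,-0.03,0.011],[0,0,0],1]]'
```

```text
time_s: 17.98
tool_pos: [0.5631, 0.0644, 0.163]
ee_rot: [0.744, 0.64, -0.124, -0.145]
contact_force: [0.4, -0.2, -3.2]
gripper_width: 0.0101
grip_force: 78.6
```

```bash
python3 -m creep '[[[0,-0.004,-0.01],[0,0,0],1],[[0,-0.01,-0.025],[0,0,0],1],[[0,-0.018,-0.045],[0,0,0],1],[[0,-0.026,-0.065],[-3,0,0],1],[[0,-0.034,-0.083],[-8,0,0],1],[[0,-0.041,-0.1],[-13,0,0],1],[[0,-0.045,-0.111],[-18,0,0],1],[[0,-0.045,-0.111],[-22,0,0],1]]'
python3 - <<'E'
from h import *
to([.485,-.22,.28],Rt(0.))
E
```

```text
time_s: 18.65
tool_pos: [0.564, 0.0643, 0.2868]
ee_rot: [0.758, 0.652, 0.003, 0.004]
contact_force: [-0.0, -0.3, -3.5]
gripper_width: 0.0101
grip_force: 78.5
shift mm [-292.9  -35.6    6.3] rot deg [ 0.47 -0.44 81.39]
```

```bash
python3 -m creep '[[[-0.01,-0.001,0],[0,0,3],1],[[-0.03,-0.004,0],[0,0,8],1],[[-0.055,-0.007,0],[0,0,14],1],[[-0.08,-0.01,0],[0,0,20],1],[[-0.105,-0.013,0],[0,0,26],1],[[-0.13,-0.016,0],[0,0,32],1],[[-0.155,-0.019,0],[0,0,38],1],[[-0.18,-0.022,0],[0,0,44],1]]'
python3 - <<'E'
from h import *
to([.48,-.221,.28],Rt(0.))
E
```

```text
time_s: 19.32
tool_pos: [0.5141, -0.1114, 0.2834]
ee_rot: [0.948, 0.318, -0.0, -0.0]
contact_force: [0.2, 0.3, -4.5]
gripper_width: 0.0104
grip_force: 78.7
shift mm [-93.3  66.8   3.4] rot deg [-0.    0.   37.09]
```

```bash
python3 -m creep '[[[-0.015,0.011,0],[0,0,6],1],[[-0.032,0.023,0],[0,0,12],1],[[-0.05,0.036,0],[0,0,18],1],[[-0.066,0.048,0],[0,0,24],1],[[-0.08,0.058,0],[0,0,30],1],[[-0.09,0.065,0],[0,0,35],1],[[-0.093,0.067,0],[0,0,37],1],[[-0.093,0.067,0],[0,0,37],1]]'
python3 - <<'E'
from h import *
to([.48,-.221,.055],Rt(0.))
im,d,K,D,C=cam('top'); save(im,'carry')
v,u=np.mgrid[150:300,250:420]; P=dep(np.c_[u.ravel(),v.ravel()],d,K,D,C)
q=P[(P[:,2]>.225)&(P[:,2]<.26)]; print(cv2.minAreaRect(q[:,:2].astype(np.float32)),q[:,2].mean())
save(cv2.resize(im[150:300,130:420],None,fx=2.7,fy=2.7),'carryc')
# residual lid plane slope
A=np.c_[q[:,:2],np.ones(len(q))];print(np.degrees(np.linalg.lstsq(A,q[:,2],rcond=None)[0][:2]))
E
```

```text
time_s: 19.98
tool_pos: [0.4811, -0.221, 0.2832]
ee_rot: [1.0, 0.002, -0.0, 0.0]
contact_force: [-0.6, 0.4, -2.8]
gripper_width: 0.0102
grip_force: 78.7
shift mm [-1.000e+00 -1.000e-01  2.282e+02] rot deg [0.01 0.02 0.22]
((0.4798436164855957, -0.19681617617607117), (0.240573912858963, 0.19498510658740997), 0.4287277162075043) 0.24372759961790666
[-0.07086819 -0.32069415]
```

View pics/carryc.png

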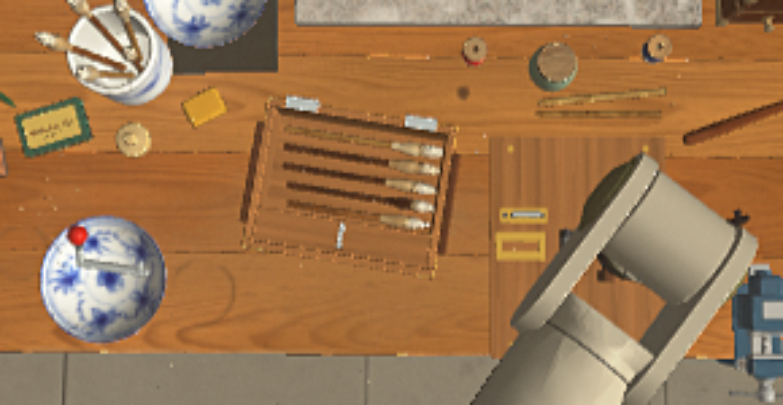

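The lid hangs level and clear of everything: lid front edge around column 490, case at columns 245–455, black pin at (740,215) beyond the lid. The pin is still in the bowl at (110,265). I lower the lid.

```bash
python3 -m creep '[[[0,0,0.012],[0,0,0],1],[[0,0,0.036],[0,0,0],1],[[0,0,0.066],[0,0,0],1],[[0,0,0.1],[0,0,0],1],[[0,0,0.134],[0,0,0],1],[[0,0,0.166],[0,0,0],1],[[0,0,0.192],[0,0,0],1],[[0,0,0.21],[0,0,0],1]]'
python3 -m creep '[[[0,0,0.004],[0,0,0],1],[[0,0,0.007],[0,0,0],1],[[0,0,0.01],[0,0,0],1],[[0,0,0.013],[0,0,0],1],[[0,0,0.0155],[0,0,0],1],[[0,0,0.0175],[0,0,0],1],[[0,0,0.019],[0,0,0],1],[[0,0,0.0195],[0,0,0],1]]'
```

```text
time_s: 20.7
tool_pos: [0.4812, -0.219, 0.0706]
ee_rot: [1.0, 0.005, -0.001, -0.001]
contact_force: [-0.2, -0.3, -4.0]
gripper_width: 0.0106
grip_force: 78.7
time_s: 21.37
tool_pos: [0.4816, -0.2202, 0.0531]
ee_rot: [1.0, 0.003, 0.0, 0.0]
contact_force: [1.2, -0.1, -3.1]
gripper_width: 0.0104
grip_force: 78.7
```

```bash
python3 -m creep '[[[0,0,0.0007],[0,0,0],1],[[0,0,0.0014],[0,0,0],1],[[0,0,0.002],[0,0,0],1],[[0,0,0.0026],[0,0,0],1],[[0,0,0.0032],[0,0,0],1],[[0,0,0.0036],[0,0,0],1],[[0,0,0.004],[0,0,0],1],[[0,0,0.004],[0,0,0],1]]'
```

```text
time_s: 22.03
tool_pos: [0.4816, -0.2202, 0.0491]
ee_rot: [1.0, 0.003, 0.0, 0.0]
contact_force: [-0.6, -0.9, -3.2]
gripper_width: 0.0103
grip_force: 78.8
```

```bash
python3 -m creep '[[[0,0,0.0006],[0,0,0],1],[[0,0,0.0012],[0,0,0],1],[[0,0,0.0018],[0,0,0],1],[[0,0,0.0024],[0,0,0],1],[[0,0,0.003],[0,0,0],1],[[0,0,0.003],[0,0,0],1],[[0,0,0.003],[0,0,0],1],[[0,0,0.003],[0,0,0],1]]' 30
```

```text
time_s: 22.7
tool_pos: [0.4817, -0.2202, 0.0488]
ee_rot: [1.0, 0.004, 0.001, 0.001]
contact_force: [-8.1, 3.5, 27.4]
gripper_width: 0.0102
grip_force: 83.0
```

```bash
python3 -m creep '[[[0,0,-0.001],[0,0,0],1],[[0,0,-0.0022],[0,0,0],1],[[0,0,-0.0024],[0,0,0],0.6],[[0,0,-0.0024],[0,0,0],0.4],[[0,0,-0.0024],[0,0,0],0.1],[[0,0,-0.0024],[0,0,0],-0.2],[[0,0,-0.0024],[0,0,0],-0.3],[[0,0,-0.0024],[0,0,0],-0.3]]'
python3 -m creep '[[[0,0,-0.005],[0,0,0],-0.3],[[0,0,-0.02],[0,0,0],-0.3],[[0,0,-0.04],[0,0,0],-0.3],[[0,0,-0.065],[0,0,0],-0.3],[[0,0,-0.09],[0,0,0],-0.3],[[0,0,-0.12],[0,0,0],-0.3],[[0,0,-0.15],[0,0,0],-0.3],[[0,0,-0.17],[0,0,0],-0.3]]'
python3 - <<'E'
from h import *
im,d,K,D,C=cam('wrist'); 
v,u=np.mgrid[0:420:2,0:560:2]; P=dep(np.c_[u.ravel(),v.ravel()],d,K,D,C); P=P[(d[v,u]>0).ravel()]
q=P[(abs(P[:,2]-.011)<.005)&(abs(P[:,0]-.48)<.15)&(abs(P[:,1]+.2)<.13)]; print('lid',cv2.minAreaRect(q[:,:2].astype(np.float32)),len(q),q[:,2].mean())
A=np.c_[q[:,:2],np.ones(len(q))];print('slope deg',np.degrees(np.linalg.lstsq(A,q[:,2],rcond=None)[0][:2]))
im,d,K,D,C=cam('top'); v,u=np.mgrid[220:285,120:215]; P=dep(np.c_[u.ravel(),v.ravel()],d,K,D,C)
q=P[(P[:,2]>.03)&(P[:,2]<.07)&(np.hypot(P[:,0]-.44,P[:,1]-.38)<.1)]; print('bowl',cv2.minEnclosingCircle(q[:,:2].astype(np.float32)))
E
```

```text
time_s: 23.37
tool_pos: [0.4816, -0.2201, 0.0484]
ee_rot: [1.0, 0.003, -0.0, -0.0]
contact_force: [0.3, -0.8, 0.3]
gripper_width: 0.0556
grip_force: 0.0
time_s: 24.03
tool_pos: [0.4818, -0.2202, 0.2217]
ee_rot: [1.0, 0.003, 0.001, 0.001]
contact_force: [0.2, 0.6, 0.9]
gripper_width: 0.0555
grip_force: 0.0
lid ((0.49389782547950745, -0.18231934309005737), (0.2730836570262909, 0.22217850387096405), 0.45203685760498047) 11032 0.009949651560970888
slope deg [ 0.00605999 -0.0271349 ]
bowl ((0.4368675649166107, 0.376494437456131), 0.08067069947719574)
```

```bash
python3 -c "
from h import *
robot.hand_in()"
```

```text
the job is handed in; nothing more can be done
```

The job is handed in at about 24 s: the pin lies in the nearest bowl left of the case, and the lid is off, flat and right way up on the table right of the case, not touching it. The bowl read about 7 mm from its first measured position, either camera noise or a slight nudge while the pin went in.

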